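# Line up crystal towers by height on a show stall board

## Robot

A 6-joint arm with a two-finger parallel gripper is mounted at the origin on the work surface. World frame = base frame: x ahead of the robot, y to its left, z up, the work surface at z = 0. Lengths are in m, angles in rad, forces in N, time in s.
With the tool pointing down it reaches from about 0.25 to 0.85 m from the base axis. Payload 12.5 kg.
Tool frame: the origin (TCP) lies between the finger pads; the fingertips stand 14 mm ahead of it and the grasp point (between the pads) lies 5 mm behind it; y points along the fingers, x is the direction in which the jaws open and shut, and the axes are right-handed (so a half turn about y gives the same grasp; the last joint's range is limited). The gripper opens to 93 mm and grips with 3 to 60 N. Pads are 15 mm wide; open, the fingers measure 128 mm over their backs; the gripper's body (75 mm by 188 mm) begins 65 mm behind the grasp point.
Start: joints at [1.052, 0.351, 1.652, -0, 1.139, -0.085], TCP at [0.231, 0.499, 0.233] pointing down, gripper open.
Joint ranges: [-2.75, 2.75], [-0.79, 2.1], [0.01, 2.65], [-1.57, 4.71], [0.07, 3.14], [-2.87, 2.87]. Speed limits (rad/s): [2.22, 2.22, 2.79, 3.14, 3.14, 3.14].

## Interface

Orientations are given as a rotation vector (axis times angle).
In Python, from plant import sense, snapshot, camera_info, close_job gives the robot as it stands. The module is installed in compiled form; this text tells all that it offers.
- The arm moves only by the shell command python3 -m inch 'ROWS' [FORCE]. ROWS is JSON, a list that holds one entry, the list of rows, each a list of 5 numbers: the finger opening in cm, from 0 to 9.3, then the shift along the world's x, y, z in cm, then the turn about the world's z in rad. A call has 1 to 8 rows; each row is the pose to reach, as a shift and turn from the pose commanded when the call began; what a row does not reach only later rows make up. A row lasts 1/8 s, in which the tool goes at most 62.5 mm and 10.7 degrees, less where a joint would pass 70% of its speed; a pose out of reach is approached as far as the arm can. A call with a gripper value outside its range is refused whole. The fingers move at their own pace and stop on an object; FORCE is the grip in N (left out, the last holds). Time passes only in rows, so rows that repeat a pose let the fingers close. It gives the time, the measured TCP pose, the force and the opening at its end, in the units of the state.
- sense(): the state, without advancing time (a new reading comes with each control period).
- snapshot(name): name is "scene" or "top" or "wrist"; returns the picture (420x560x3 uint8, blue, green, red); there is no depth.
- camera_info(name): a dict with "intrinsics" (3x3 intrinsics, pixels), "T" (4x4, takes a point from camera to world coordinates). Camera axes: x right, y down, z forward; pixel columns grow to the right and rows downward; lengths in m; the calibration is good to about 2 mm. A picture is of the moment at which its call begins: read the wrist's pose just before it. camera_info takes no time and is no camera call; for the wrist camera it gives the pose at the moment of the call.
- close_job(): hands the job in, once; it reports no verdict.
The state is a dict: "time": time; "joint_positions": joint angles; "joint_vel": joint speeds; "tau": joint torques, N m; "tcp_pos": TCP position; "orientation": TCP orientation; "ft_force": force on the tool from outside, world axes, zero at the start; "torque": the same for the moment, N m; "grip_width": finger opening in m.
Only numpy, scipy, OpenCV 4.12 (cv2) and the standard library are available. Lean on these libraries where they do the work, as an engineer would, in place of code of your own. Each camera call takes 0.05 s, during which the arm holds its last target. There are 200 camera calls.

## Task

Take the four crystal towers out of the black tray and line them up by height on the wooden display board, each standing upright in the middle of its own white square: the tallest at the end with the brass disc, stepping down to the shortest at the end with the grey disc. Set each one down gently, without dropping or tipping any over, and leave the bead jar, the scale and the card stack where they are.

Things in the scene. Friction and masses are not known exactly. Their poses are not given: they have to be found in the camera images.
- blue_tower: The blue crystal tower, tallest of the four: loose polished stone prism with six upright sides and a pointed top, 100 mm high, 36 mm across the flats; the sides are straight up to 86 mm. About 269 g. Origin: centre of its foot; z points up to the tip. Two flats face its own +y and -y, the others follow every 60 degrees. Starts standing in the tray.
- orange_tower: The orange crystal tower, second tallest of the four: loose polished stone prism with six upright sides and a pointed top, 80 mm high, 33 mm across the flats; the sides are straight up to 67 mm. About 178 g. Origin: centre of its foot; z points up to the tip. Two flats face its own +y and -y, the others follow every 60 degrees. Starts standing in the tray.
- green_tower: The green crystal tower, second shortest of the four: loose polished stone prism with six upright sides and a pointed top, 62 mm high, 30 mm across the flats; the sides are straight up to 50 mm. About 111 g. Origin: centre of its foot; z points up to the tip. Two flats face its own +y and -y, the others follow every 60 degrees. Starts standing in the tray.
- pink_tower: The pink crystal tower, shortest of the four: loose polished stone prism with six upright sides and a pointed top, 46 mm high, 27 mm across the flats; the sides are straight up to 35 mm. About 65 g. Origin: centre of its foot; z points up to the tip. Two flats face its own +y and -y, the others follow every 60 degrees. Starts standing in the tray.
- tray: Fixed shallow black tray, 120 (x) x 380 (y) mm, floor 4 mm and rim only 8 mm above the table. Origin: centre of its underside. At the start the four towers stand in it in any order, in a row along its y, 75 mm or more apart (centre to centre). It may lie nearer to the robot than the board or beyond it.
- board: Fixed display board of brown wood lying flat, 90 (x) x 390 (y) mm, top 12 mm above the table. Origin: centre of its underside; y runs along the row, z up. Four flush white squares, 50 x 50 mm, in a row: centres at x = 0 and y = +112.5, +37.5, -37.5, -112.5 mm. Beyond the row lies a flat disc at each end, brass at one, light grey at the other.
- brass_disc: A flat brass-yellow disc, 24 mm in diameter, 3 mm thick, fixed on the board at y = +168 or -168 mm of the board: it marks the end of the row where the tallest tower goes. The light grey disc marks the other end. Origin: centre of its underside.
- bead_jar: Bystander: a closed jar of orange-brown beads with a black cap, 56 mm in diameter, 75 mm high, loose on the table beside the work. Origin: centre of its underside.
- scale: Bystander: a flat dark grey pocket scale with a steel weighing plate, 110 x 75 mm, 19 mm high, loose on the table beside the work. Origin: centre of its underside.
- card_stack: Bystander: a stack of white cards dotted with dark red cabochons, 80 x 100 mm, 22 mm high, loose on the table beside the work. Origin: centre of its underside.
There are look-alikes about, which are no part of the job. Several things have the shape of the blue_tower; the one meant has the colours described above.

How it is judged:
By the outcome, as a careful person would: the job done as asked, in the order asked, and still so for the second after the job is handed in, with the robot touching nothing.
It also fails if it takes over 122 s, if anything falls off the work surface, if the arm or the gripper's body presses on something with over 40 N, if the wrist force passes 120 N, or if a joint passes its speed limit or range.

## Working session

There is one attempt and no reset: what is moved stays moved. The work goes in short steps, Python scripts to look and compute and a shell command to move; the robot and the scene stay as the last step left them, time stands still between calls to the robot, and variables do not carry over. Pictures are saved under pics/ and viewed, about 12 in all and at most 16, crops included, and the job is handed in when it is done.

```bash
mkdir -p pics; python3 - <<'E'
from plant import *
import cv2
for n in("scene","top"):
    cv2.imwrite(f"pics/{n}0.png",snapshot(n)); c=camera_info(n); print(n,c["intrinsics"],c["T"])
s=sense();print(s)
E
```

```text
scene [[546.87790296   0.         275.30580742]
 [  0.         546.87790296 211.2740601 ]
 [  0.           0.           1.        ]] [[ 0.74628622  0.32884029 -0.57872355  1.1875366 ]
 [ 0.66537935 -0.39218087  0.63518854 -0.74988127]
 [-0.01808872 -0.85910315 -0.51148271  0.65857819]
 [ 0.          0.          0.          1.        ]]
top [[526.46974587   0.         273.70969928]
 [  0.         526.46974587 207.80218219]
 [  0.           0.           1.        ]] [[-0.01440638 -0.99650232  0.08231393  0.39496801]
 [-0.99959769  0.01636469  0.02316569 -0.01573053]
 [-0.0244317  -0.08194708 -0.99633718  1.32017372]
 [ 0.          0.          0.          1.        ]]
{'time': 0.1, 'joint_positions': array([ 1.05239854e+00,  3.51180546e-01,  1.65232402e+00,  1.16879345e-05,
        1.13909402e+00, -8.46116321e-02]), 'joint_vel': array([ 0.001278  , -0.00079762, -0.00067912, -0.00098147,  0.00164855,
       -0.00078123]), 'tau': array([ 7.83274445e-04, -4.98019981e+01, -2.85708779e+01,  7.00936234e-02,
        2.38149898e-02, -3.43049339e-05]), 'tcp_pos': array([0.23101213, 0.49882676, 0.23216996]), 'orientation': array([-1.38420957, -0.88333769,  0.88480801]), 'ft_force': array([0.55362213, 0.87416786, 0.3512551 ]), 'torque': array([-0.00012706, -0.02048893,  0.03385428]), 'grip_width': 0.0929914347738003}
```

View pics/top0.png

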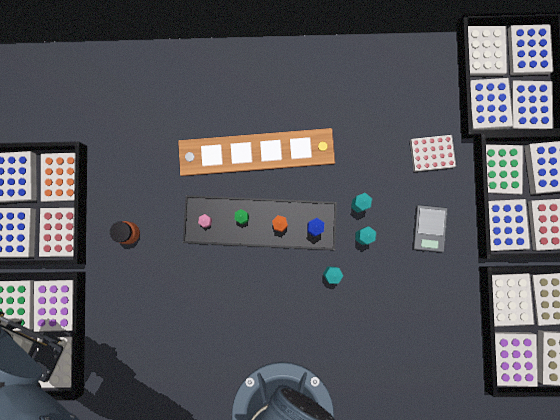

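View pics/scene0.png

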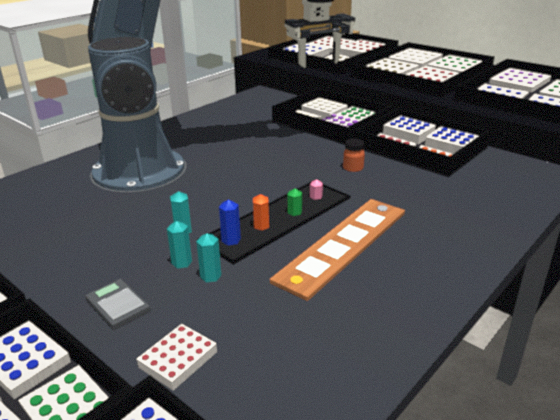

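The top view shows pink (204,220), green (241,216), orange (280,224) and blue (316,228) in the tray. The grey disc is at (190,156) and the brass disc at (322,146), so the tray order already matches the target order.

```bash
cat > h.py <<'E'
import numpy as np, cv2
from scipy.optimize import minimize
from scipy.spatial.transform import Rotation as R
from plant import *
DIM=dict(blue=(100,36,86),orange=(80,33,67),green=(62,30,50),pink=(46,27,35))
HUE=dict(blue=(112,128),orange=(3,14),green=(50,75),pink=(165,179))
def ray(c,u,v,z):
    K,T=c["intrinsics"],c["T"]; d=T[:3,:3]@np.linalg.solve(K,[u,v,1.]); o=T[:3,3]
    return o+d*(z-o[2])/d[2]
def proj(c,P):
    T=c["T"]; q=(np.asarray(P)-T[:3,3])@T[:3,:3]@c["intrinsics"].T
    return q[:,:2]/q[:,2:]
def verts(col,x,y,yaw,z0):
    h,f,s=[a/1000 for a in DIM[col]]; r=f/np.sqrt(3)
    a=yaw+np.arange(6)*np.pi/3
    ring=np.c_[x+r*np.cos(a),y+r*np.sin(a)]
    return np.vstack([np.c_[ring,np.full(6,z0)],np.c_[ring,np.full(6,z0+s)],[[x,y,z0+h]]])
def mask(im,col,near=None):
    hsv=cv2.cvtColor(im,cv2.COLOR_BGR2HSV); lo,hi=HUE[col]
    m=cv2.inRange(hsv,(lo,90,50),(hi,255,255))
    n,l,st,ce=cv2.connectedComponentsWithStats(m)
    ok=[i for i in range(1,n) if st[i,4]>25]
    i=min(ok,key=lambda i:np.hypot(*(ce[i]-near))) if near is not None else max(ok,key=lambda i:st[i,4])
    return (l==i).astype(np.uint8)*255
def fit(col,views,z0,x,y):
    """views: list of (cam,mask). silhouette fit of x,y,yaw (antialiased polygon)"""
    def cost(p):
        c=0
        for cam,m in views:
            hull=cv2.convexHull(proj(cam,verts(col,p[0]/1e3,p[1]/1e3,p[2]/10,z0)).astype(np.float32))
            S=4; big=np.zeros((m.shape[0]*S,m.shape[1]*S),np.uint8)
            cv2.fillConvexPoly(big,np.round((hull*S+(S-1)/2)*16).astype(int),255,shift=4)
            r=cv2.resize(big,m.shape[::-1],interpolation=cv2.INTER_AREA)
            c+=np.abs(r.astype(float)-m).sum()/m.astype(float).sum()
        return c
    best=None
    for yaw in np.arange(0,10.4,1.75):
        r=minimize(cost,[x*1e3,y*1e3,yaw],method="Nelder-Mead",options=dict(initial_simplex=[[x*1e3,y*1e3,yaw],[x*1e3+4,y*1e3,yaw],[x*1e3,y*1e3+4,yaw],[x*1e3,y*1e3,yaw+1.5]],maxfev=90,xatol=.1))
        if best is None or r.fun<best.fun: best=r
    return best.x[0]/1e3,best.x[1]/1e3,best.x[2]/10%(np.pi/3),best.fun
def squares(im,cam,area,z=.012):
    hsv=cv2.cvtColor(im,cv2.COLOR_BGR2HSV); m=cv2.inRange(hsv,(0,0,200),(179,40,255))
    n,l,st,ce=cv2.connectedComponentsWithStats(m)
    return [(ray(cam,*ce[i],z)[:2],st[i]) for i in range(1,n) if area[0]<st[i,4]<area[1]]
E
python3 - <<'E'
from h import *
t=cv2.imread("pics/top0.png");s=cv2.imread("pics/scene0.png");ct,cs=camera_info("top"),camera_info("scene")
NT=dict(pink=(204,220),green=(241,216),orange=(280,224),blue=(316,228));NS=dict(pink=(316,189),green=(295,202),orange=(261,212),blue=(230,222))
for c in NT:
    p=ray(ct,*NT[c],.05); mt,ms=mask(t,c,NT[c]),mask(s,c,NS[c])
    print(c,(mt>0).sum(),(ms>0).sum(),np.round(fit(c,[(ct,mt),(cs,ms)],.004,*p[:2]),4))
for p,st in squares(t,ct,(250,600)): print(p.round(4),st)
print("disc",ray(ct,322,146,.015),ray(ct,190,156,.015))
print(R.from_rotvec(sense()["orientation"]).as_matrix().round(3)); w=camera_info("wrist"); print(w["T"].round(3),w["intrinsics"].round(1))
E
```

```text
pink 27 197 [0.4705 0.1834 0.4966 4.3151]
green 163 395 [0.481  0.094  0.9095 0.2316]
orange 198 572 [4.622e-01 2.000e-04 1.302e-01 2.103e-01]
blue 244 876 [ 0.4516 -0.0861  0.9181  0.1519]
[ 0.6532 -0.0544] [290 137  22  22 408]
[0.6487 0.0205] [260 140  22  21 406]
[0.6441 0.0953] [231 142  21  22 406]
[0.6395 0.1704] [201 145  21  21 401]
[ 0.1286 -0.6475] [543 333  17  52 576]
disc [ 0.65624036 -0.10869764  0.015     ] [0.63714611 0.22358057 0.015     ]
[[ 0.42  -0.001 -0.907]
 [ 0.907 -0.001  0.42 ]
 [-0.001 -1.     0.   ]]
[[ 0.42   0.879  0.226  0.169]
 [ 0.908 -0.407 -0.105  0.528]
 [-0.     0.249 -0.968  0.384]
 [ 0.     0.     0.     1.   ]] [[362.3   0.  280. ]
 [  0.  362.3 216.7]
 [  0.    0.    1. ]]
```

```bash
python3 -m inch '[[[9,22,-58,0,-0.75],[9,22,-58,0,-0.75],[9,22,-58,0,-0.75],[9,22,-58,0,-0.75],[9,22,-58,0,-0.75],[9,22,-58,0,-0.75],[9,22,-58,0,-0.75],[9,22,-58,0,-0.75]]]' 20
```

```text
time: 1.1
tcp_pos: [0.4088, 0.0295, 0.2327]
orientation: [-1.549, -0.304, 0.303]
ft_force: [1.3, 0.9, 0.1]
grip_width: 0.0902
```

```bash
python3 -m inch '[[[9,4,-10,0,0],[9,4,-10,0,0],[9,4,-10,0,0],[9,4,-10,0,0],[9,4,-10,0,0]]]'
cat >> h.py <<'E'
def look(tag,cols):
    s=sense(); cam=camera_info("wrist"); im=snapshot("wrist"); cv2.imwrite(f"pics/{tag}.png",im)
    M=R.from_rotvec(s["orientation"]).as_matrix(); jaw=np.degrees(np.arctan2(M[1,0],M[0,0]))
    print("tcp",s["tcp_pos"].round(4),"jaw",jaw.round(1))
    for c,(x0,y0),z0 in cols:
        g=proj(cam,[[x0,y0,z0+DIM[c][2]/2000]])[0]
        m=mask(im,c,g); x,y,yaw,e=fit(c,[(cam,m)],z0,x0,y0)
        nd=np.degrees(yaw)+30; turn=(nd-jaw+30)%60-30
        print(c,"px",g.round(),(m>0).sum(),"xy",round(x,4),round(y,4),"err",round(e,3),"dxy_cm",np.round([(x-s["tcp_pos"][0])*100,(y-s["tcp_pos"][1])*100],2),"turn",round(np.radians(turn),3))
E
python3 - <<'E'
from h import *
look("w1",[("blue",(.4516,-.0861),.004),("orange",(.4622,0),.004),("green",(.481,.094),.004)])
E
```

```text
time: 1.72
tcp_pos: [0.4481, -0.0674, 0.2326]
orientation: [-1.549, -0.305, 0.305]
ft_force: [0.0, -0.2, 0.4]
grip_width: 0.0901
tcp [ 0.4481 -0.0674  0.2326] jaw 22.3
blue px [276. 217.] 2257 xy 0.4507 -0.0864 err 0.036 dxy_cm [ 0.26 -1.9 ] turn 0.071
orange px [321. 136.] 1576 xy 0.4614 -0.0003 err 0.041 dxy_cm [1.33 6.71] turn 0.356
green px [381.  46.] 1756 xy 0.4806 0.0938 err 0.027 dxy_cm [ 3.25 16.12] turn 0.094
```

View pics/w1.png

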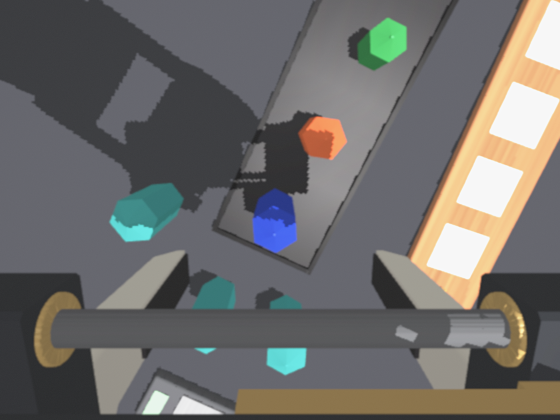

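The wrist view shows blue at (275,220), orange at (322,136) and green at (383,44). The teal look-alikes are clear of the jaw line. Going down on blue.

```bash
python3 -m inch '[[[7,0.3,-1.9,0,0.07],[7,0.3,-1.9,0,0.07],[7,0.3,-1.9,0,0.07],[7,0.3,-1.9,-5,0.07],[7,0.3,-1.9,-10,0.07],[7,0.3,-1.9,-14,0.07],[7,0.3,-1.9,-17.2,0.07],[7,0.3,-1.9,-17.2,0.07]]]'
python3 - <<'E'
from h import *
look("w2",[("blue",(.4507,-.0864),.004)])
E
```

```text
time: 2.78
tcp_pos: [0.4502, -0.0865, 0.0593]
orientation: [-1.539, -0.355, 0.361]
ft_force: [-0.1, -0.6, 0.6]
grip_width: 0.0698
tcp [ 0.4502 -0.0865  0.0593] jaw 26.2
blue px [280. 269.] 7481 xy 0.4429 -0.0738 err 0.469 dxy_cm [-0.73  1.27] turn 0.317
```

View pics/w2.png

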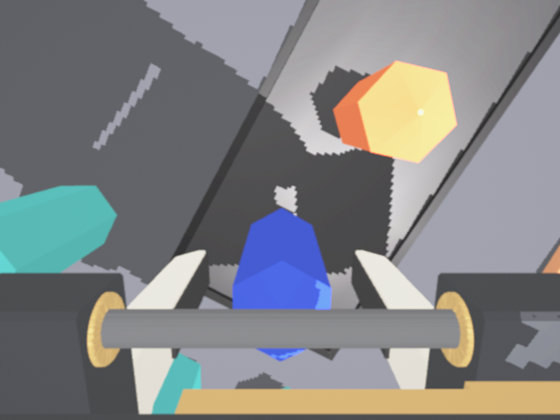

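The blue tower stands centred between the jaws, near column 280. The fit here is spoilt because the spindle covers part of the tower.

```bash
python3 -m inch '[[[3,0,0,0,0],[3,0,0,0,0],[3,0,0,0,0],[3,0,0,0,0],[3,0,0,0,0],[3,0,0,0,0],[3,0,0,1,0],[3,0,0,1,0]]]' 25; python3 -m inch '[[[3,0,0,4,0],[3,0,0,7,0],[3,0,0,10,0],[3,0,0,10,0]]]'
python3 - <<'E'
from h import *
s=sense(); print(s["tcp_pos"],s["ft_force"])
E
```

```text
time: 3.82
tcp_pos: [0.4517, -0.0875, 0.0712]
orientation: [-1.541, -0.359, 0.358]
ft_force: [0.7, -0.1, -3.1]
grip_width: 0.0358
time: 4.32
tcp_pos: [0.4523, -0.0877, 0.1719]
orientation: [-1.543, -0.361, 0.356]
ft_force: [0.4, 0.2, -3.0]
grip_width: 0.0359
[ 0.45228455 -0.08768639  0.17187529] [ 0.37058696  0.19555729 -2.99108047]
```

```bash
python3 -m inch '[[[3,2,0.3,0,0],[3,6,1,0,0],[3,10,1.7,0,0],[3,14,2.4,0,0],[3,18,3,0,0],[3,20,3.3,0,0],[3,20.1,3.3,0,0],[3,20.1,3.3,0,0]]]'; python3 -m inch '[[[3,0,0,-3,0],[3,0,0,-6,0],[3,0,0,-8,0],[3,0,0,-9.5,0],[3,0,0,-9.9,0],[3,0,0,-9.9,0],[3,0,0,-9.9,0]]]'
python3 - <<'E'
from h import *
look("w3",[])
im=cv2.imread("pics/w3.png"); cam=camera_info("wrist")
for p,st in squares(im,cam,(1500,30000)): print(p,st)
cv2.imwrite("pics/s3.png",snapshot("scene")[170:330,200:430].repeat(3,0).repeat(3,1))
E
```

```text
time: 5.32
tcp_pos: [0.6514, -0.0545, 0.1692]
orientation: [-1.54, -0.357, 0.36]
ft_force: [0.3, -0.2, -2.9]
grip_width: 0.0361
time: 6.2
tcp_pos: [0.6529, -0.0545, 0.0725]
orientation: [-1.541, -0.359, 0.357]
ft_force: [-0.0, -0.8, -2.7]
grip_width: 0.0358
tcp [ 0.6529 -0.0545  0.0725] jaw 26.2
[0.64831542 0.07999648] [ 325    0  109   53 3488]
[0.64657442 0.02570804] [ 285   61  103  101 6297]
```

View pics/s3.png

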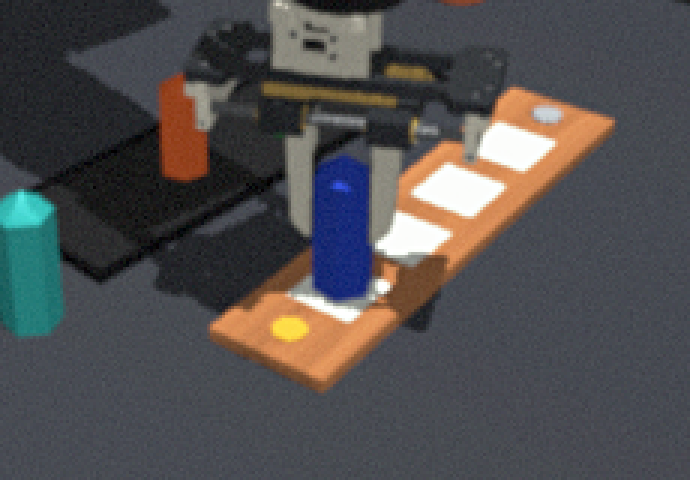

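The blue tower hangs upright just above the square beside the brass disc, with its foot near (345,290) in the enlarged crop. Lowering slowly to contact.

```bash
python3 -m inch '[[[3,0,0,-0.15,0],[3,0,0,-0.3,0],[3,0,0,-0.4,0],[3,0,0,-0.4,0]]]'; python3 -m inch '[[[3,0,0,-0.1,0],[3,0,0,-0.1,0]]]'
```

```text
time: 6.8
tcp_pos: [0.6526, -0.0545, 0.069]
orientation: [-1.541, -0.359, 0.358]
ft_force: [-4.8, 0.2, 9.6]
grip_width: 0.0358
time: 7.05
tcp_pos: [0.6527, -0.0546, 0.0689]
orientation: [-1.541, -0.359, 0.358]
ft_force: [-8.0, -0.7, 19.3]
grip_width: 0.0359
```

```bash
python3 -m inch '[[[3,0,0,0.12,0],[3,0,0,0.12,0],[4,0,0,0.12,0],[4.5,0,0,0.12,0],[5.5,0,0,0.12,0],[6.5,0,0,0.12,0],[7,0,0,0.12,0],[7,0,0,0.12,0]]]'; python3 -m inch '[[[7,0,0,2,0],[7,0,0,5,0],[7,-1,0,9,0],[7,-3,2,13,0],[7,-7,3,15,0],[7,-12,4,16,0],[7,-16,4.5,16,0],[7,-18,5,16,0]]]'
python3 - <<'E'
from h import *
look("w4",[("blue",(.6532,-.0544),.012),("orange",(.4614,-.0003),.004),("green",(.4806,.0938),.004)])
im=cv2.imread("pics/w4.png"); cam=camera_info("wrist")
for p,st in squares(im,cam,(1000,30000)): print(p,st)
E
```

```text
time: 8.05
tcp_pos: [0.6525, -0.0545, 0.0678]
orientation: [-1.541, -0.358, 0.358]
ft_force: [-0.9, -0.3, 0.3]
grip_width: 0.07
time: 9.05
tcp_pos: [0.4709, -0.0042, 0.2294]
orientation: [-1.542, -0.36, 0.357]
ft_force: [0.3, -0.6, -1.0]
grip_width: 0.0699
tcp [ 0.4709 -0.0042  0.2294] jaw 26.2Traceback (most recent call last):
  File "<stdin>", line 2, in <module>
  File "h.py", line 51, in look
    m=mask(im,c,g); x,y,yaw,e=fit(c,[(cam,m)],z0,x0,y0)
  File "h.py", line 23, in mask
    i=min(ok,key=lambda i:np.hypot(*(ce[i]-near))) if near is not None else max(ok,key=lambda i:st[i,4])
      ~~~^^^^^^^^^^^^^^^^^^^^^^^^^^^^^^^^^^^^^^^^^
ValueError: min() iterable argument is empty
```

View pics/w4.png

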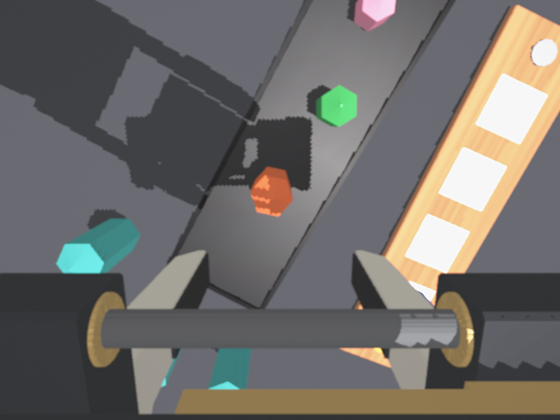

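The wrist view now shows orange at (271,191) and green at (337,105). Blue is hidden behind the gripper, so I check it from the fixed cameras.

```bash
python3 - <<'E'
from h import *
look("w5",[("orange",(.4614,-.0003),.004),("green",(.4806,.0938),.004)])
ct,cs=camera_info("top"),camera_info("scene"); t,s=snapshot("top"),snapshot("scene")
cv2.imwrite("pics/top5.png",t);cv2.imwrite("pics/scene5.png",s)
P=[[.653,-.0544,.06]]; gt,gs=proj(ct,P)[0],proj(cs,P)[0]; mt,ms=mask(t,"blue",gt),mask(s,"blue",gs)
print(gt,gs,(mt>0).sum(),(ms>0).sum())
for v in ([(ct,mt),(cs,ms)],[(cs,ms)]): print(np.round(fit("blue",v,.012,.653,-.0544),4))
E
```

```text
tcp [ 0.4696 -0.0037  0.2293] jaw 26.2
orange px [273. 190.] 1608 xy 0.4611 -0.0003 err 0.046 dxy_cm [-0.85  0.34] turn 0.289
green px [336. 108.] 1269 xy 0.4802 0.0935 err 0.031 dxy_cm [1.06 9.73] turn 0.044
[300.82943524 144.05369845] [313.9286367  245.26214721] 270 887
[ 0.6516 -0.0527  0.9747  0.2274]
[ 0.6505 -0.0527  0.0427  0.0539]
```

```bash
python3 -m inch '[[[6.2,-0.8,0.35,0,0.29],[6.2,-0.8,0.35,0,0.29],[6.2,-0.8,0.35,0,0.29],[6.2,-0.8,0.35,-5,0.29],[6.2,-0.8,0.35,-10,0.29],[6.2,-0.8,0.35,-15,0.29],[6.2,-0.8,0.35,-18,0.29],[6.2,-0.8,0.35,-18.2,0.29]]]'; python3 -m inch '[[[6.2,0,0,0,0],[6.2,0,0,0,0]]]'
```

```text
time: 10.25
tcp_pos: [0.464, -0.001, 0.0444]
orientation: [-1.49, -0.58, 0.585]
ft_force: [0.4, 0.4, 0.7]
grip_width: 0.0619
time: 10.5
tcp_pos: [0.4654, -0.0011, 0.0471]
orientation: [-1.492, -0.585, 0.582]
ft_force: [-0.5, 0.6, -0.3]
grip_width: 0.0624
```

```bash
python3 -m inch '[[[6.2,-0.4,0.1,0,0],[6.2,-0.4,0.1,0,0],[6.2,-0.4,0.1,0,0]]]'; python3 -m inch '[[[3,0,0,0,0],[3,0,0,0,0],[3,0,0,0,0],[3,0,0,0,0],[3,0,0,0,0],[3,0,0,0.2,0],[3,0,0,1,0],[3,0,0,1,0]]]' 25; python3 -m inch '[[[3,0,0,3,0],[3,0,0,6,0],[3,0,0,9,0],[3,0,0,11,0],[3,0,0,11,0],[3,0,0,11,0]]]'
```

```text
time: 10.88
tcp_pos: [0.4606, 0.0001, 0.0461]
orientation: [-1.491, -0.584, 0.584]
ft_force: [-0.2, -0.2, 1.1]
grip_width: 0.0619
time: 11.88
tcp_pos: [0.4608, 0.0, 0.0565]
orientation: [-1.491, -0.585, 0.583]
ft_force: [-0.7, -0.5, -2.1]
grip_width: 0.0328
time: 12.62
tcp_pos: [0.46, 0.0001, 0.165]
orientation: [-1.49, -0.583, 0.585]
ft_force: [-0.2, 0.5, -1.4]
grip_width: 0.0328
```

```bash
python3 -m inch '[[[3,2,0.2,0,0],[3,6,0.6,0,0],[3,10,1,0,0],[3,14,1.5,0,0],[3,17,1.9,0,0],[3,18.8,2.1,0,0],[3,18.8,2.1,0,0],[3,18.8,2.1,0,0]]]'; python3 -m inch '[[[3,0,0,-3,0],[3,0,0,-6,0],[3,0,0,-8.5,0],[3,0,0,-10,0],[3,0,0,-10.5,0],[3,0,0,-10.5,0],[3,0,0,-10.5,0]]]'
```

```text
time: 13.62
tcp_pos: [0.6475, 0.021, 0.1648]
orientation: [-1.49, -0.583, 0.586]
ft_force: [0.4, 0.1, -1.7]
grip_width: 0.0329
time: 14.5
tcp_pos: [0.6489, 0.021, 0.0618]
orientation: [-1.491, -0.585, 0.583]
ft_force: [0.2, -0.5, -1.9]
grip_width: 0.0328
```

```bash
python3 -m inch '[[[3,0,0,-0.2,0],[3,0,0,-0.4,0],[3,0,0,-0.6,0],[3,0,0,-0.6,0]]]'; python3 -m inch '[[[3,0,0,-0.1,0],[3,0,0,-0.1,0]]]'
```

```text
time: 15.0
tcp_pos: [0.6483, 0.0211, 0.0546]
orientation: [-1.491, -0.584, 0.585]
ft_force: [0.6, 0.6, -1.5]
grip_width: 0.0329
time: 15.25
tcp_pos: [0.6485, 0.021, 0.0539]
orientation: [-1.491, -0.584, 0.584]
ft_force: [0.5, -0.1, -1.7]
grip_width: 0.0329
```

```bash
python3 -m inch '[[[3,0,0,-0.1,0],[3,0,0,-0.1,0]]]'
```

```text
time: 15.5
tcp_pos: [0.6486, 0.021, 0.0538]
orientation: [-1.491, -0.584, 0.584]
ft_force: [-3.3, -0.6, 8.2]
grip_width: 0.0329
```

```bash
python3 -m inch '[[[3,0,0,-0.1,0],[3,0,0,-0.1,0]]]'
```

```text
time: 15.75
tcp_pos: [0.6486, 0.021, 0.0538]
orientation: [-1.491, -0.585, 0.584]
ft_force: [-7.4, -1.0, 17.2]
grip_width: 0.033
```

```bash
python3 -m inch '[[[3,0,0,0.15,0],[3,0,0,0.15,0],[4,0,0,0.15,0],[4.5,0,0,0.15,0],[5.5,0,0,0.15,0],[6.2,0,0,0.15,0],[6.2,0,0,0.15,0]]]'; python3 -m inch '[[[6.2,0,0,2,0],[6.2,0,0,6,0],[6.2,0,0,11,0],[6.2,-3,2,15,0],[6.2,-8,5,18,0],[6.2,-13,7,18,-0.15],[6.2,-17,7.3,18,-0.25],[6.2,-17,7.3,18,-0.25]]]';python3 -m inch '[[[6.2,0,0,0,0],[6.2,0,0,0,0],[6.2,0,0,0,0]]]'
python3 - <<'E'
from h import *
look("w6",[("green",(.4802,.0935),.004)])
ct,cs=camera_info("top"),camera_info("scene"); t,s=snapshot("top"),snapshot("scene")
for c,P in (("blue",[.653,-.0544,.06]),("orange",[.6487,.0205,.05])):
  gt,gs=proj(ct,[P])[0],proj(cs,[P])[0]; mt,ms=mask(t,c,gt),mask(s,c,gs)
  print(c,(mt>0).sum(),(ms>0).sum(),np.round(fit(c,[(ct,mt),(cs,ms)],.012,*P[:2]),4))
E
```

```text
time: 16.62
tcp_pos: [0.6485, 0.021, 0.0533]
orientation: [-1.491, -0.584, 0.584]
ft_force: [-0.7, 1.0, -0.1]
grip_width: 0.0616
time: 17.62
tcp_pos: [0.4768, 0.0945, 0.2351]
orientation: [-1.536, -0.391, 0.389]
ft_force: [0.8, -0.7, -0.2]
grip_width: 0.0616
time: 18.0
tcp_pos: [0.479, 0.0939, 0.2332]
orientation: [-1.535, -0.389, 0.39]
ft_force: [-0.2, 0.7, -0.7]
grip_width: 0.0618
tcp [0.479  0.0939 0.2332] jaw 28.5
green px [281. 195.] 1111 xy 0.4802 0.0933 err 0.027 dxy_cm [ 0.12 -0.06] turn 0.012
blue 268 890 [ 0.652  -0.0529  0.9712  0.2315]
orange 3243 3537 [0.6495 0.0207 0.2861 1.781 ]
```

View pics/w6.png

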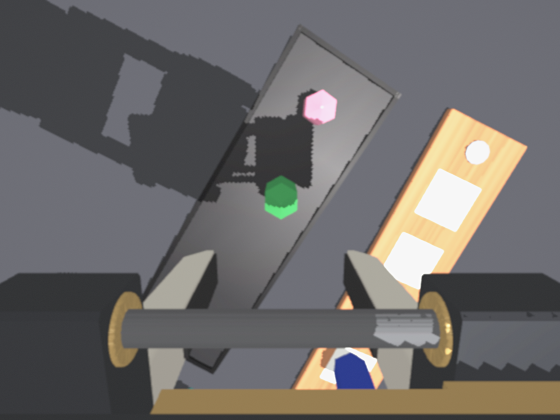

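Green is centred at (281,197) and the pink one is at (320,106).

```bash
python3 -m inch '[[[6,0.1,-0.05,-5,0],[6,0.1,-0.05,-10,0],[6,0.1,-0.05,-15,0],[6,0.1,-0.05,-18.5,0],[6,0.1,-0.05,-19.8,0],[6,0.1,-0.05,-19.8,0],[6,0.1,-0.05,-19.8,0]]]'; python3 -m inch '[[[2.7,0,0,0,0],[2.7,0,0,0,0],[2.7,0,0,0,0],[2.7,0,0,0,0],[2.7,0,0,0,0],[2.7,0,0,0,0]]]' 20;  python3 -m inch '[[[2.7,0,0,0.5,0],[2.7,0,0,2,0],[2.7,0,0,5,0],[2.7,0,0,8,0],[2.7,0,0,11,0],[2.7,0,0,13,0],[2.7,0,0,13,0],[2.7,0,0,13,0]]]'
```

```text
time: 19.02
tcp_pos: [0.4803, 0.0936, 0.0366]
orientation: [-1.536, -0.391, 0.388]
ft_force: [0.7, -0.5, 0.3]
grip_width: 0.06
time: 19.77
tcp_pos: [0.4796, 0.0936, 0.0355]
orientation: [-1.535, -0.39, 0.39]
ft_force: [-1.4, 0.9, 4.8]
grip_width: 0.0296
time: 20.78
tcp_pos: [0.479, 0.0935, 0.1649]
orientation: [-1.535, -0.389, 0.39]
ft_force: [-0.5, -0.2, -1.3]
grip_width: 0.0298
```

```bash
python3 -m inch '[[[2.7,2,0,0,0],[2.7,6,0,0,0],[2.7,10,0.1,0,0],[2.7,14,0.2,0,0],[2.7,16,0.2,0,0],[2.7,16.5,0.2,0,0],[2.7,16.5,0.2,0,0],[2.7,16.5,0.2,0,0]]]'; python3 -m inch '[[[2.7,0,0,-3,0],[2.7,0,0,-6,0],[2.7,0,0,-9,0],[2.7,0,0,-11,0],[2.7,0,0,-11.6,0],[2.7,0,0,-11.6,0],[2.7,0,0,-11.6,0],[2.7,0,0,-11.6,0]]]'
```

```text
time: 21.78
tcp_pos: [0.6437, 0.0956, 0.1652]
orientation: [-1.535, -0.389, 0.39]
ft_force: [-0.5, -0.2, -1.2]
grip_width: 0.0295
time: 22.78
tcp_pos: [0.6449, 0.0956, 0.0502]
orientation: [-1.536, -0.391, 0.389]
ft_force: [-0.1, -0.0, -1.5]
grip_width: 0.0298
```

```bash
python3 -m inch '[[[2.7,0,0,-0.2,0],[2.7,0,0,-0.4,0],[2.7,0,0,-0.5,0],[2.7,0,0,-0.5,0],[2.7,0,0,-0.5,0]]]'; python3 -m inch '[[[2.7,0,0,-0.1,0],[2.7,0,0,-0.1,0]]]'; python3 -m inch '[[[2.7,0,0,-0.1,0],[2.7,0,0,-0.1,0]]]'
```

```text
time: 23.4
tcp_pos: [0.6445, 0.0956, 0.0443]
orientation: [-1.535, -0.39, 0.39]
ft_force: [-0.6, 0.4, -1.2]
grip_width: 0.0302
time: 23.65
tcp_pos: [0.6446, 0.0956, 0.0436]
orientation: [-1.536, -0.39, 0.389]
ft_force: [-1.0, 0.4, 1.5]
grip_width: 0.0299
time: 23.9
tcp_pos: [0.6446, 0.0955, 0.0435]
orientation: [-1.536, -0.39, 0.389]
ft_force: [-3.6, 0.2, 11.7]
grip_width: 0.03
```

```bash
python3 -m inch '[[[2.7,0,0,0.1,0],[2.7,0,0,0.1,0],[3.5,0,0,0.1,0],[4.2,0,0,0.1,0],[5,0,0,0.1,0],[6,0,0,0.1,0],[6,0,0,0.1,0]]]'; python3 -m inch '[[[6,0,0,2,0],[6,0,0,6,0],[6,0,0,11,0],[6,-3,2,14,0],[6,-8,5,16,0],[6,-13,8,16,0],[6,-17.4,8.8,16,0],[6,-17.4,8.8,16,0]]]';python3 -m inch '[[[6,0,0,0,0],[6,0,0,0,0],[6,0,0,0,0]]]'
sed -i 's/(165,179)/(140,179)/; s/(lo,90,50)/(lo,40,50)/' h.py
python3 - <<'E'
from h import *
look("w7",[("pink",(.4705,.1834),.004)])
E
```

```text
time: 24.78
tcp_pos: [0.6445, 0.0956, 0.0433]
orientation: [-1.535, -0.39, 0.39]
ft_force: [-0.1, 0.1, -0.2]
grip_width: 0.0596
time: 25.78
tcp_pos: [0.4685, 0.1842, 0.2049]
orientation: [-1.535, -0.392, 0.39]
ft_force: [0.5, 0.7, 0.9]
grip_width: 0.06
time: 26.15
tcp_pos: [0.471, 0.1833, 0.2033]
orientation: [-1.536, -0.389, 0.389]
ft_force: [-0.7, -0.1, -0.3]
grip_width: 0.0599
tcp [0.471  0.1833 0.2033] jaw 28.4
pink px [279. 199.] 886 xy 0.4709 0.1863 err 0.155 dxy_cm [-0.01  0.3 ] turn -0.017
```

View pics/w7.png

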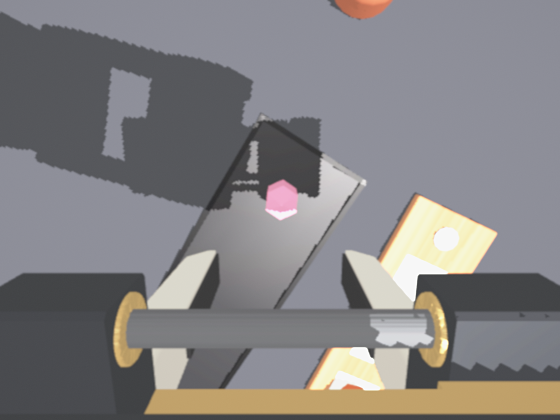

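Pink is at (281,199). Its sunlit lower strip, at (281,213), is left out of the mask, so I refit with a wider one.

```bash
python3 - <<'E'
from h import *
im=cv2.imread("pics/w7.png"); cam=camera_info("wrist"); s=sense()
hsv=cv2.cvtColor(im,cv2.COLOR_BGR2HSV).astype(int)
m=(((hsv[...,0]>145)&(hsv[...,1]>25))|(hsv[...,2]>215)).astype(np.uint8)*255
roi=np.zeros_like(m); roi[165:235,250:312]=255; m&=roi
print((m>0).sum(),cv2.boundingRect(m),np.round(fit("pink",[(cam,m)],.004,.4705,.1834),4),s["tcp_pos"])
E
```

```text
1101 (265, 179, 33, 42) [0.4723 0.184  1.0116 0.1241] [0.47091093 0.18331849 0.20319275]
```

```bash
python3 -m inch '[[[5.5,0.1,0.05,-5,0],[5.5,0.1,0.05,-10,0],[5.5,0.1,0.05,-14,0],[5.5,0.1,0.05,-17,0],[5.5,0.1,0.05,-17.9,0],[5.5,0.1,0.05,-17.9,0],[5.5,0.1,0.05,-17.9,0]]]'; python3 -m inch '[[[2.3,0,0,0,0],[2.3,0,0,0,0],[2.3,0,0,0,0],[2.3,0,0,0,0],[2.3,0,0,0,0],[2.3,0,0,0,0]]]' 15;  python3 -m inch '[[[2.3,0,0,0.5,0],[2.3,0,0,2,0],[2.3,0,0,5,0],[2.3,0,0,8,0],[2.3,0,0,11,0],[2.3,0,0,13,0],[2.3,0,0,13,0],[2.3,0,0,13,0]]]'
```

```text
time: 27.08
tcp_pos: [0.4722, 0.1842, 0.0254]
orientation: [-1.535, -0.391, 0.388]
ft_force: [0.5, -0.1, 0.4]
grip_width: 0.055
time: 27.82
tcp_pos: [0.4716, 0.1841, 0.0245]
orientation: [-1.535, -0.39, 0.389]
ft_force: [-0.7, -0.3, 4.5]
grip_width: 0.028
time: 28.82
tcp_pos: [0.4711, 0.1839, 0.1539]
orientation: [-1.535, -0.389, 0.39]
ft_force: [-0.4, 0.5, 0.1]
grip_width: 0.0277
```

```bash
python3 -m inch '[[[2.3,2,-0.1,0,0],[2.3,6,-0.4,0,0],[2.3,10,-0.8,0,0],[2.3,14,-1.2,0,0],[2.3,16.3,-1.3,0,0],[2.3,16.8,-1.35,0,0],[2.3,16.8,-1.35,0,0],[2.3,16.8,-1.35,0,0]]]'; python3 -m inch '[[[2.3,0,0,-3,0],[2.3,0,0,-6,0],[2.3,0,0,-9,0],[2.3,0,0,-11,0],[2.3,0,0,-11.6,0],[2.3,0,0,-11.6,0],[2.3,0,0,-11.6,0],[2.3,0,0,-11.6,0]]]'; python3 -m inch '[[[2.3,0,0,-0.2,0],[2.3,0,0,-0.4,0],[2.3,0,0,-0.5,0],[2.3,0,0,-0.5,0],[2.3,0,0,-0.5,0]]]'
```

```text
time: 29.82
tcp_pos: [0.6386, 0.1707, 0.1542]
orientation: [-1.535, -0.389, 0.39]
ft_force: [-0.5, 0.4, -0.6]
grip_width: 0.028
time: 30.82
tcp_pos: [0.6399, 0.1706, 0.0392]
orientation: [-1.536, -0.391, 0.389]
ft_force: [0.7, -0.2, -0.3]
grip_width: 0.0275
time: 31.45
tcp_pos: [0.6395, 0.1706, 0.0333]
orientation: [-1.535, -0.39, 0.39]
ft_force: [0.3, 0.6, 0.2]
grip_width: 0.0279
```

```bash
python3 -m inch '[[[2.3,0,0,-0.1,0],[2.3,0,0,-0.1,0]]]'; python3 -m inch '[[[2.3,0,0,-0.1,0],[2.3,0,0,-0.1,0]]]'
```

```text
time: 31.7
tcp_pos: [0.6396, 0.1706, 0.0326]
orientation: [-1.535, -0.39, 0.389]
ft_force: [-1.3, 0.2, 4.0]
grip_width: 0.0275
time: 31.95
tcp_pos: [0.6396, 0.1706, 0.0325]
orientation: [-1.536, -0.39, 0.389]
ft_force: [-3.9, -0.5, 12.1]
grip_width: 0.0276
```

```bash
python3 -m inch '[[[2.3,0,0,0.1,0],[2.3,0,0,0.1,0],[3.1,0,0,0.1,0],[3.8,0,0,0.1,0],[4.6,0,0,0.1,0],[5.5,0,0,0.1,0],[5.5,0,0,0.1,0]]]'; python3 -m inch '[[[5.5,0,0,2,0],[5.5,0,0,6,0],[5.5,0,0,11,0],[5.5,0,0,16,0],[5.5,0,0,21,0],[5.5,0,-2,25,0],[5.5,-2,-6,27,0],[5.5,-4,-11,27,0]]]';python3 -m inch '[[[5.5,0,-5,0,0],[5.5,0,-10,0,0],[5.5,0,-15,0,0],[5.5,0,-19,0,0],[5.5,0,-19,0,0],[5.5,0,-19,0,0],[5.5,0,-19,0,0]]]'
python3 - <<'E'
from h import *
look("w8",[])
cv2.imwrite("pics/scene8.png",snapshot("scene")); cv2.imwrite("pics/top8.png",snapshot("top"))
E
```

```text
time: 32.83
tcp_pos: [0.6395, 0.1706, 0.0323]
orientation: [-1.535, -0.39, 0.39]
ft_force: [0.3, 0.3, 0.3]
grip_width: 0.0542
time: 33.83
tcp_pos: [0.5993, 0.0599, 0.3057]
orientation: [-1.536, -0.394, 0.387]
ft_force: [0.9, -0.5, -0.5]
grip_width: 0.0549
time: 34.7
tcp_pos: [0.5995, -0.1283, 0.3028]
orientation: [-1.535, -0.391, 0.39]
ft_force: [0.6, 0.3, 0.1]
grip_width: 0.0555
tcp [ 0.5995 -0.1283  0.3028] jaw 28.6
```

View pics/w8.png

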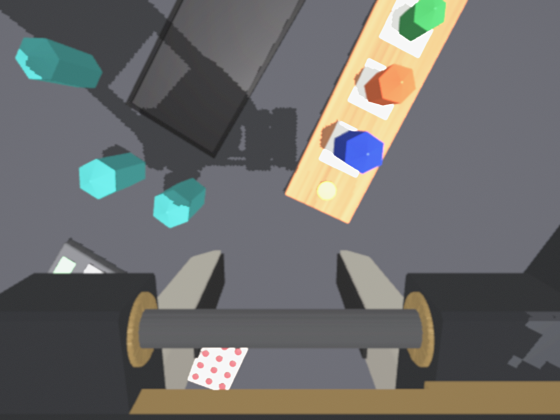

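View pics/scene8.png

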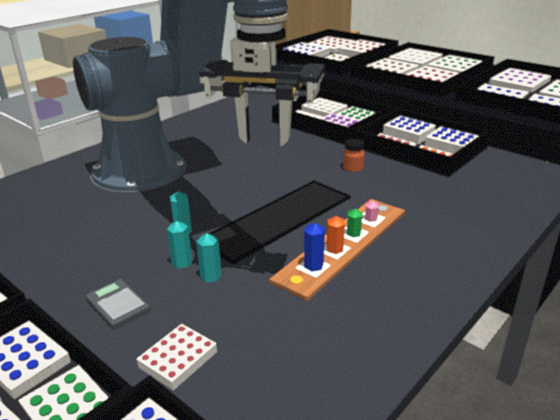

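All four towers stand upright on their squares, tallest beside the brass disc, and the bystanders look unmoved. Next is a numeric check of the centring.

```bash
python3 - <<'E'
from h import *
w=cv2.imread("pics/w8.png");cw=camera_info("wrist");s=cv2.imread("pics/scene8.png");cs=camera_info("scene")
T=dict(blue=(.6532,-.0544),orange=(.6487,.0205),green=(.6441,.0953),pink=(.6395,.1704))
S=dict(blue=100,orange=200,green=100,pink=60)
def m2(im,cam,c):
    hsv=cv2.cvtColor(im,cv2.COLOR_BGR2HSV); lo,hi=HUE[c]; m=cv2.inRange(hsv,(lo,S[c] if im is s else 100,50),(hi,255,255))
    roi=np.zeros_like(m); h=cv2.convexHull(proj(cam,verts(c,*T[c],0,.012)).astype(np.float32)); cv2.fillConvexPoly(roi,h.astype(int),255)
    return m&cv2.dilate(roi,np.ones((11,11)))
for c in T:
    for n,im,cam in(("wrist",w,cw),("scene",s,cs)):
        if n=="wrist" and c in("green","pink"): continue
        m=m2(im,cam,c); r=fit(c,[(cam,m)],.012,*T[c]); print(c,n,(m>0).sum(),"off mm",np.round((np.array(r[:2])-T[c])*1e3,1),"err",round(r[3],3))
E
```

```text
blue wrist 1508 off mm [-0.6  1.3] err 0.1
blue scene 885 off mm [-2.3  1.6] err 0.053
orange wrist 1467 off mm [ 0.1 -0.9] err 0.114
orange scene 352 off mm [-1.3  2.1] err 0.684
green scene 343 off mm [-0.1  0. ] err 0.142
pink scene 221 off mm [ 0.5 -0.6] err 0.121
```

All four are within about 2–3 mm of the centres of their squares, so I'm handing in.

```bash
python3 -c "
from plant import *
s=sense();print(s['time'],abs(s['joint_vel']).max());print(close_job())"
```

```text
34.85 0.0033807889464274755
the job is handed in; nothing more can be done
None
```

All four crystal towers are on the display board in height order and the job is handed in, at about 35 s of the 122 s allowed. From the brass disc to the grey disc they run blue, orange, green, pink. Each was lowered until the wrist force showed contact, at 20 N or less, before I opened the gripper.

**Last checks:**
- **Standing:** the final pictures show all four upright on their own squares. The bead jar, scale and card stack look unmoved by eye; I did not measure them.
- **Blue:** 1.4 mm off centre by the wrist camera and 2.8 mm by the scene camera.
- **Orange:** about 1 mm off by the wrist camera. The scene-camera fit for orange was poor (error 0.68) because its colour is close to the wood, so I did not rely on it.
- **Green and pink:** within 1 mm, checked by the scene camera only because the last wrist view did not show them fully.

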